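# Bench grinder: shift to top range and run it up through the two-stage throttle

## Robot

A 6-joint arm with a two-finger parallel gripper is mounted at the origin on a cart in front of the work surface, level with it; the furniture and walls round the work are solid. World frame = base frame: x ahead of the robot, y to its left, z up, the work surface at z = 0. Lengths are in m, angles in rad, forces in N, time in s.
With the tool pointing down it reaches from about 0.35 to 0.975 m from the base axis. Payload 17.4 kg.
Tool frame: the origin (TCP) lies on the centre line of the jaws, within the pads' length; the fingertips stand 25 mm ahead of it and the grasp point (between the pads) lies 6 mm ahead of it; z points along the fingers, y is the line along which they close (so a half turn about z gives the same grasp; the last joint's range is limited). The gripper opens to 85 mm and grips with 20 to 120 N. Pads are 22 mm wide; open, the fingers measure 114 mm over their backs; the gripper's body (76 mm by 85 mm) begins 54 mm behind the grasp point. The pads swing forward as they close: fully open they stand 13 mm farther back than shut.
Start: joints at [-1.382, 0.116, 1.442, -0, 1.584, -0.038], TCP at [0.152, -0.658, 0.256] pointing down, gripper open.
Joint ranges: [-2.83, 2.83], [-0.83, 2.19], [0.07, 2.5], [-1.14, 4.28], [0.01, 3], [-2.97, 2.97]. Speed limits (rad/s): [1.89, 1.89, 2.22, 3.14, 3.14, 3.14].

## Interface

Orientations are given as a unit quaternion [x, y, z, w].
In Python, from plant import ctrl, viewer, nets gives the robot as it stands.
- The arm moves only by the tool step_arm, never from a script. Its argument "moves" is a list of rows, each a list of 5 numbers: the opening, from 0 (shut) to 1 (fully open), then the shift along the tool's x, y, z scaled (see below), then the turn about the tool's z scaled (see below). In form: [[claw, x, y, z, turn], ...]. A call has 1 to 12 rows; each row shifts and turns the commanded pose from where the row before left it, along the tool's axes as they then stand; what a row does not reach is not made up. The controller multiplies each number of a shift by 0.5 m and each number of a turn by 90 degrees. A row lasts 1/8 s, in which the tool goes at most 62.5 mm and 10.7 degrees, less where a joint would pass 70% of its speed; a pose out of reach is approached as far as the arm can. A call with a number of a shift or a turn outside -1 to 1 is refused whole. A call with a gripper value outside its range is refused whole. The fingers move at their own pace and stop on an object; "force" is the grip in N (left out, the last holds). Time passes only in rows, so rows that do not move let the fingers close. It gives the time, the measured TCP pose, the force, the opening and the grip force at its end, in the units of the state.
- ctrl.read_state(): the state, without advancing time (a new reading comes with each control period).
- viewer.grab_frame(name): name is "side" or "top" or "wrist"; returns a dict with "img" (480x640x3 uint8, red, green, blue), "range_z" (480x640 float32, m along the optical axis (not along the pixel's ray), 0 where there is no reading), "camera_matrix" (3x3 intrinsics, pixels), "position" and "attitude" of the camera in the world. Camera axes: x right, y down, z forward; pixel columns grow to the right and rows downward; lengths in m; the calibration is good to about 2 mm. A picture is of the moment at which its call begins.
- ctrl.hand_in(): hands the job in; it is judged then, once.
Trained networks look in a picture, given as the dict that the camera call returned (one of the last four; its "shot" number tells which), for a name from the list of things; names that differ only in an ending like _2 or _b are one class to them, and where a whole thing is asked for, a point or a joint stands for the part that bears it (a point fixed in the world has none). Each returns a list of dicts, best first, with "confidence" (0 to 1); they miss things now and then, are a little off and sometimes report something else, mostly with a low value. They report only what shows in the picture. A call takes as long as a camera call. They do not tell look-alikes from the thing itself.
- nets.masks_of(thing, picture): "region" (480x640 bool, what is visible of it) and "position" ([column, row] in pixels, amid what is visible of it).
- nets.pinpoint(thing, picture): "position" ([column, row] in pixels: a listed point, or the origin of a listed thing).
The state is a dict: "time_s": time; "joints": joint angles; "qd": joint speeds; "joint_efforts": joint torques, N m; "tcp_pos": TCP position; "orientation": TCP orientation; "force": force on the tool from outside, world axes, zero at the start; "ft_torque": the same for the moment, N m; "gripper_width": finger opening in m; "grasp_force": force on a finger pad.
Only numpy, scipy, OpenCV 4.12 (cv2) and the standard library are available. Lean on these libraries where they do the work, as an engineer would, in place of code of your own. Each camera call takes 0.05 s, during which the arm holds its last target. There are 200 camera calls.

## Task

Put the bench grinder into its top range: bring the ball-headed shift lever from the left-hand side of its H-gate to the neutral slot, across to the right, and push it fully home in the far right leg. Only then start the wheel: squeeze the red throttle paddle towards the black handle up to its pressure point and hold it there for a good second, so that the gears mesh at a crawl, then squeeze on through to the end of the second stage for a good second, and let it spring back. Leave the lever in gear and do not shove or upset the oil can and the two chisels.

Things in the scene. Friction and masses are not known exactly. Their poses are not given: they have to be found in the camera images.
- grinder: green bench grinder, bolted down, 190x340 mm. Origin on the bench under the gearbox; x points from its front (robot's side, round gauge) to its back, y to its left (cup wheel), z up. In its frame, mm: gearbox x -70 to 70, y -35 to 95, top z 123; air motor along y, 76 thick, axis x 0, z 85, y -35 to -159; black handle bar x -38 to -155, y -152 to -128, z 71 to 99, free all round.
- shift_knob (a point): centre of the black ball knob, 32 mm in diameter, of the shift lever, about 205 mm above the bench. The lever is a 10 mm stem that tilts about the point x 0, y 30, z 30 mm of the grinder, 175 mm below the ball's centre, so the ball moves 1.75 mm per 0.01 rad. It stays where it is left and takes 2 to 4 N at the ball to move.
- shift_fore (a joint): fore-and-aft tilt of the shift lever, rad: 0 upright (neutral slot), + away from the robot (grinder +x), stops at -0.175 and +0.175. At the start it may stand anywhere along the left leg of the gate. Fully home in the far legs: over 0.145.
- shift_cross (a joint): sideways tilt of the shift lever, rad: + to the right (grinder -y), stops at -0.15 and +0.15. The H-gate in the gearbox's top has two fore-and-aft legs, at -0.137 (left) and +0.137 (right), play 0.016 each way. They join only at the neutral slot, where shift_fore is -0.025 to 0.025; elsewhere a round-nosed tongue between the legs stops the stem. Top range: far right leg.
- throttle_pad (a point): middle of the outer (right) face of the red throttle paddle, where to squeeze it, 62 mm from its hinge. The paddle (7 thick, 22 high, 95 mm long, mid z 85) lies along the handle's right side, hinged on an upright pin at its motor end (grinder x -50); squeezing moves it to grinder +y. Its reach is adjustable: from here to the handle's far face 47 to 52 mm at rest, 11 mm less fully squeezed.
- handle_side (a point): point on the left (+y) face of the black handle straight across from throttle_pad, at mid-height (z 85 mm), on which the other finger can bear. The paddle never touches the handle: the throttle has its own end stop.
- throttle_first (a joint): first stage of the throttle paddle, rad: 0 at rest, 0.105 at the pressure point (6.4 mm at throttle_pad). Light spring: 2 N at its start to 6 N at its end, at throttle_pad.
- throttle_second (a joint): second stage of the throttle paddle, rad: stays 0 until the pressure point is overcome by about 13 N at throttle_pad, then gives way, rising to 17.5 N at its end stop at 0.075 (4.7 mm more at throttle_pad). Springs back when let go. The needle of the gauge on the gearbox front swings up only with this stage.
- oil_can: red oil can, loose, 62 mm in diameter, 165 mm high with a thin spout, standing to the right of the grinder. Origin under its centre.
- claw_chisel: steel claw chisel, loose, 36x191x21 mm, lying in front of the grinder, long axis y. Origin under its centre.
- point_chisel: steel point chisel, loose, 18x231x18 mm, lying to the left of the grinder; long axis y. Origin under its centre.
There are look-alikes about, which are no part of the job. Leave any green or turquoise look-alike of the oil_can alone.

How it is judged:
On the way, in this order (a step that is already met when the one before it is completed fails the run):
1. the shift lever is fully home in the far right leg of the gate, throttle untouched (value of joint shift_fore above 0.145 rad and value of joint shift_cross above 0.1 rad and value of joint throttle_first below 0.03 rad), for 0.1 s.
2. the throttle is held at its pressure point for 0.8 s: first stage taken up (over 0.085 rad), second stage not entered (under 0.015 rad) (value of joint throttle_first above 0.085 rad and value of joint throttle_second below 0.015 rad), for 0.8 s.
3. the throttle is held near the end of its second stage (over 0.055 rad) for 0.8 s (value of joint throttle_second above 0.055 rad), for 0.8 s.
At the end, for the whole second after the job is handed in: The shift lever rests home in the far right leg (shift_fore over 0.145, shift_cross over 0.1 rad), the throttle paddle has sprung back (first stage under 0.02, second under 0.01 rad), and the oil can stands upright and still (value of joint shift_fore above 0.145 rad and value of joint shift_cross above 0.1 rad and value of joint throttle_first below 0.02 rad and value of joint throttle_second below 0.01 rad and angle between oil_can's own z axis and vertical below 0.1 rad and linear speed of oil_can below 0.02 m/s); the robot touches nothing.
It fails at once if the throttle is squeezed (first stage over 0.05 rad) while the lever is not in the top range (value of joint throttle_first above 0.05 rad and (value of joint shift_fore below 0.13 rad or value of joint shift_cross below 0.09 rad)).
It fails at once if the oil can or a chisel is shoved by more than 25 mm, or the can tipped (distance of any of oil_can, claw_chisel, point_chisel from where it was at the start of the episode above 0.025 m or angle between oil_can's own z axis and vertical above 0.3 rad).
It also fails if it takes over 51 s, if anything falls off the work surface, if the arm or the gripper's body presses on something with over 40 N, if the wrist force passes 120 N, or if a joint passes its speed limit or range.

## Working session

There is one attempt and no reset: what is moved stays moved. The work goes in short steps, Python scripts to look and compute and a tool call to move; the robot and the scene stay as the last step left them, time stands still between calls to the robot, and variables do not carry over. Pictures are saved under pics/ and viewed, at most 10 in all, crops included, and the job is handed in when it is done.

Besides the shell and the picture viewer there is one more tool, called after "Call:" by a JSON object that holds its "fn" and its "kwargs". step_arm: Moves the arm, as the interface text tells. Its arguments: {"type":"object","properties":{"moves":{"type":"array"},"force":{"type":"number"}},"required":["moves"]}

```bash
mkdir -p pics; ls
cat > h.py <<'E'
import numpy as np, cv2
from scipy.spatial.transform import Rotation as R
from plant import ctrl, viewer, nets
def att(f):
    a=np.array(f["attitude"]); return a if a.shape==(3,3) else R.from_quat(a).as_matrix()
def world(f,uv,z=None,dz=0):
    K=f["camera_matrix"]; u,v=uv
    ray=np.linalg.inv(K)@np.array([u,v,1.]); 
    if z is None:
        p=f["range_z"][max(0,int(v)-2):int(v)+3,max(0,int(u)-2):int(u)+3]; p=p[p>0]; d=np.median(p)+dz if len(p) else np.nan
        return att(f)@(ray*d)+f["position"]
    r=att(f)@ray; return np.array(f["position"])+r*(z-f["position"][2])/r[2]
E
cat > a.py <<'E'
from h import *
np.set_printoptions(precision=4,suppress=True)
ims=[]
for c in ["side","top"]:
    f=viewer.grab_frame(c); print(c,f["position"],f["attitude"])
    im=f["img"][:,:,::-1].copy()
    for t in ["grinder","shift_knob","throttle_pad","handle_side","oil_can","claw_chisel","point_chisel"]:
        for r in nets.pinpoint(t,f)[:2]:
            print(t,round(r["confidence"],2),np.round(r["position"]),world(f,r["position"]))
            cv2.circle(im,tuple(int(x) for x in r["position"]),3,(255,0,255),1)
    cv2.imwrite(f"pics/{c}0.png",im)
print(ctrl.read_state())
E
python3 a.py
```

```text
pics
side [0.469  1.0648 1.0402] [-0.0359  0.9019 -0.43    0.0179]
grinder 0.77 [306. 292.] [0.5761 0.1335 0.1365]
shift_knob 0.59 [306. 247.] [0.5808 0.0589 0.2144]
throttle_pad 0.45 [340. 229.] [ 0.5074 -0.1676  0.0985]
throttle_pad 0.25 [308. 294.] [0.5716 0.1325 0.1306]
handle_side 0.71 [341. 239.] [ 0.5037 -0.1463  0.0811]
handle_side 0.22 [339. 356.] [0.4906 0.2118 0.0056]
oil_can 0.73 [265. 229.] [ 0.7369 -0.2388  0.0316]
oil_can 0.73 [328. 219.] [ 0.5525 -0.3191  0.0206]
claw_chisel 0.72 [377. 316.] [0.4009 0.0826 0.0151]
point_chisel 0.84 [340. 352.] [0.4892 0.2039 0.012 ]
top [ 0.4766 -0.0152  1.0438] [-0.7023  0.7105 -0.0393  0.021 ]
grinder 0.6 [307. 224.] [ 0.5763 -0.01    0.1183]
shift_knob 0.7 [273. 212.] [0.5874 0.0504 0.2183]
throttle_pad 0.56 [395. 255.] [ 0.5186 -0.2025  0.0005]
handle_side 0.64 [378. 260.] [ 0.5054 -0.1526  0.0914]
oil_can 0.97 [420. 200.] [ 0.6296 -0.2481  0.0627]
oil_can 0.9 [421. 152.] [ 0.7357 -0.2534  0.0602]
claw_chisel 0.67 [279. 308.] [0.4061 0.0546 0.0095]
point_chisel 0.85 [216. 270.] [0.4894 0.1891 0.0107]
{'time_s': 0.8, 'joints': array([-1.3818,  0.116 ,  1.4416, -0.0001,  1.584 , -0.0378]), 'qd': array([ 0.0003,  0.0001,  0.0013, -0.    ,  0.0011, -0.0005]), 'joint_efforts': array([  0.0037, -73.1678, -63.2604,   0.0002,   0.0005,  -0.    ]), 'tcp_pos': array([ 0.1518, -0.6577,  0.2563]), 'orientation': array([ 0.9936,  0.1132, -0.    ,  0.    ]), 'force': array([-0.1044,  0.2897,  0.8823]), 'ft_torque': array([ 0.0214, -0.0066, -0.0632]), 'grasp_force': 0.0, 'gripper_width': 0.08509738492084974}
```

View pics/top0.png

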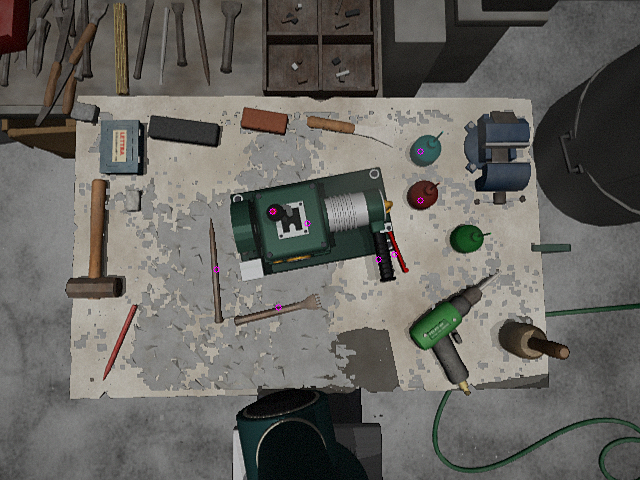

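View pics/side0.png

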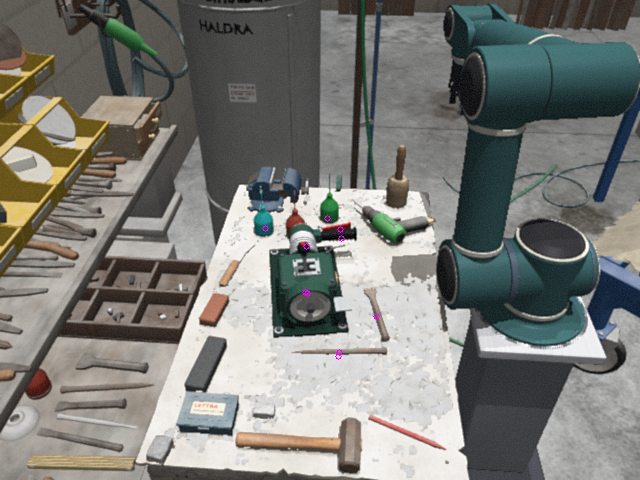

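The top view shows the grinder yawed slightly. The knob is at (273,212) in the gate's left leg, the handle at (383,260) with the red paddle to its right, and the red can at (421,197). Next I fit the grinder's pose from depth.

```bash
cat > b.py <<'E'
from h import *
from scipy.optimize import minimize
np.set_printoptions(precision=4,suppress=True)
f=viewer.grab_frame("top"); K=f["camera_matrix"]
v,u=np.mgrid[:480,:640]; d=f["range_z"]
P=np.stack([(u-K[0,2])/K[0,0]*d,(v-K[1,2])/K[1,1]*d,d],-1)@att(f).T+f["position"]
z=P[...,2]
near=(np.abs(P[...,0]-.56)<.2)&(np.abs(P[...,1]+.03)<.24)&(d>0)
m=near&(z>.114)&(z<.132)
n,l,s,c=cv2.connectedComponentsWithStats(m.astype(np.uint8))
k=1+np.argmax(s[1:,4]); q=P[l==k]; print(s[k],np.median(q[:,2]))
print("rect",cv2.minAreaRect((q[:,:2]*1000).astype(np.float32)))
hsv=cv2.cvtColor(f["img"],cv2.COLOR_RGB2HSV)
# handle: dark, z .08-.105
dark=near&(hsv[...,2]<60)&(z>.075)&(z<.108)&(P[...,1]<-.12)&(P[...,0]<.56)
q=P[dark]; c=np.median(q,0); uu,ss,vt=np.linalg.svd(q[:,:2]-q[:,:2].mean(0),full_matrices=False); print("handle",len(q),q.mean(0),vt[0],q.min(0),q.max(0))
red=near&((hsv[...,0]<8)|(hsv[...,0]>172))&(hsv[...,1]>130)&(hsv[...,2]>80)&(z>.06)&(z<.12)&(P[...,0]<.58)
q=P[red]; print("paddle",len(q),q.mean(0)); i=np.argsort(q[:,0]); print(q[i[::max(1,len(i)//8)]])
kn=near&(z>.2); q=P[kn]; print("knob",len(q),q[:,:2].mean(0),(q[:,:2].min(0)+q[:,:2].max(0))/2,q[:,2].max())
base=near&(z>.135)&(z<.2);print("stem",P[base][:, :].mean(0) if base.any() else None)
cv2.imwrite("pics/c.png",cv2.resize(f["img"][150:310,220:430,::-1],(787,600),interpolation=cv2.INTER_CUBIC))
E
python3 b.py
```

```text
[ 255  183  131   77 5005] 0.11767288327825143
rect ((595.1263427734375, -38.89830017089844), (135.0486297607422, 251.62164306640625), 10.376428604125977)
handle 696 [ 0.512  -0.1632  0.0962] [-0.9852 -0.1713] [ 0.4619 -0.203   0.0765] [ 0.56   -0.1397  0.1052]
paddle 132 [ 0.5198 -0.1922  0.095 ]
[[ 0.4815 -0.2096  0.094 ]
 [ 0.4876 -0.2039  0.093 ]
 [ 0.4977 -0.2019  0.0939]
 [ 0.5079 -0.1984  0.0925]
 [ 0.5179 -0.1943  0.0942]
 [ 0.5281 -0.1864  0.0944]
 [ 0.5384 -0.1829  0.0925]
 [ 0.5503 -0.1825  0.0968]
 [ 0.5607 -0.1769  0.0952]]
knob 247 [0.587  0.0469] [0.5882 0.048 ] 0.2210377796223496
stem [0.5704 0.1026 0.1426]
```

View pics/c.png

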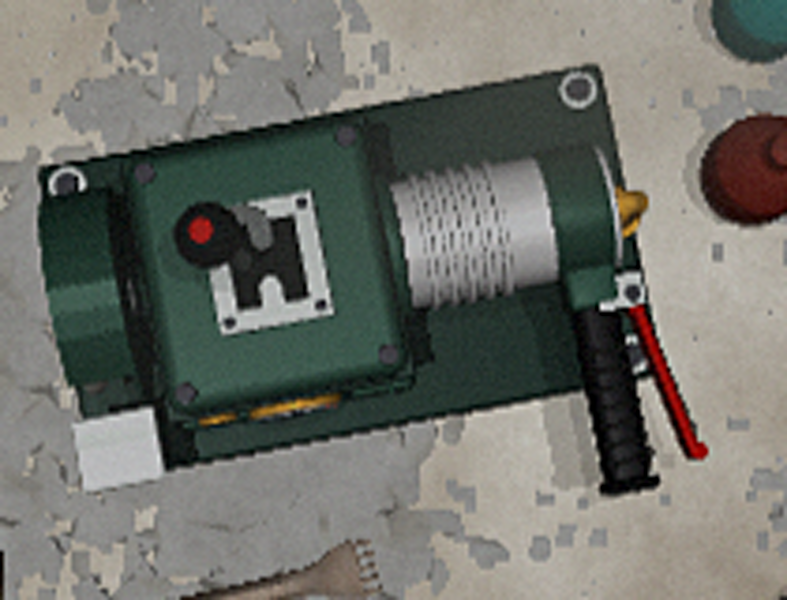

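The fit puts the yaw at about 10°, the grinder origin near (0.589,-0.007) and the knob near (0.588,0.048), in the left leg slightly ahead of neutral. I'll set out now.

Call:
{"fn": "step_arm", "kwargs": {"moves": [[1,0,0,-0.08,0.033],[1,0.06,-0.068,-0.06,0],[1,0.06,-0.068,0,0],[1,0.06,-0.068,0,0],[1,0.06,-0.068,0,0],[1,0.06,-0.068,0,0],[1,0.06,-0.068,0,0],[1,0.06,-0.068,0,0],[1,0.06,-0.068,0,0],[1,0.06,-0.068,0,0],[1,0.06,-0.068,0,0],[1,0.06,-0.068,0,0]], "force": 30}}

```text
time_s: 2.35
tcp_pos: [0.4121, -0.2306, 0.3266]
orientation: [0.996, 0.087, 0.0, 0.0]
force: [-1.1, -0.6, 0.5]
gripper_width: 0.0854
grasp_force: 0.0
```

Call:
{"fn": "step_arm", "kwargs": {"moves": [[1,0.063,-0.07,0,0],[1,0.063,-0.07,0,0],[1,0.063,-0.07,0,0],[1,0.063,-0.07,0,0],[1,0.063,-0.07,0,0],[1,0.063,-0.07,0,0],[1,0.03,-0.04,0,0],[1,0,0,0,0]]}}

```text
time_s: 3.35
tcp_pos: [0.5728, 0.0313, 0.3259]
orientation: [0.996, 0.088, -0.0, -0.0]
force: [-0.3, -0.8, 0.5]
gripper_width: 0.0854
grasp_force: 0.0
```

```bash
cat > w.py <<'E'
from h import *
import sys
np.set_printoptions(precision=4,suppress=True)
f=viewer.grab_frame("wrist"); s=ctrl.read_state(); print(f["position"],s["tcp_pos"],s["time_s"])
K=f["camera_matrix"]; v,u=np.mgrid[:480,:640]; d=f["range_z"]
P=np.stack([(u-K[0,2])/K[0,0]*d,(v-K[1,2])/K[1,1]*d,d],-1)@att(f).T+f["position"]
z=P[...,2]
for t in sys.argv[2:]:
    for r in nets.pinpoint(t,f)[:2]: print(t,round(r["confidence"],2),np.round(r["position"]),world(f,r["position"]))
hsv=cv2.cvtColor(f["img"],cv2.COLOR_RGB2HSV)
kn=(z>.2)&(z<.23)&(d>0)&(np.hypot(P[...,0]-.588,P[...,1]-.03)<.08); q=P[kn]
if len(q)>50:
    A=np.c_[2*q,np.ones(len(q))]; x=np.linalg.lstsq(A,(q**2).sum(1),rcond=None)[0]; print("sphere",x[:3],np.sqrt(x[3]+x[:3]@x[:3]))
wh=(hsv[...,1]<60)&(hsv[...,2]>110)&(z>.11)&(z<.135)&(np.hypot(P[...,0]-.588,P[...,1]-.02)<.08)
n,l,st,c=cv2.connectedComponentsWithStats(wh.astype(np.uint8)); k=1+np.argmax(st[1:,4]) if n>1 else 0
q=P[l==k]; print("plate",st[k],np.median(q[:,2]),cv2.minAreaRect((q[:,:2]*1000).astype(np.float32)))
cv2.imwrite("pics/"+sys.argv[1],f["img"][:,:,::-1])
E
python3 w.py w1.png shift_knob throttle_pad handle_side
```

```text
[0.6416 0.0419 0.4432] [0.5725 0.0303 0.3261] 3.4
shift_knob 0.72 [294. 210.] [0.5923 0.0454 0.2188]
throttle_pad 0.75 [550. 309.] [ 0.517  -0.1897  0.0948]
handle_side 0.72 [499. 314.] [ 0.5012 -0.1517  0.0852]
sphere [0.5889 0.0485 0.2043] 0.015256800893738574
plate [ 287  154   81   88 2417] 0.12286295286565924 ((583.5869750976562, 23.93218231201172), (68.27192687988281, 62.524559020996094), 10.330572128295898)
```

View pics/w1.png

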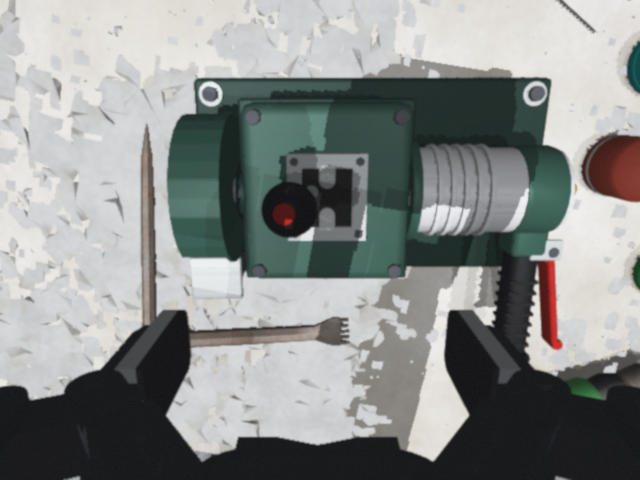

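The wrist view shows the knob at (288,210) in the gate's left leg, and the handle and paddle at (515,300)/(550,305). The plate centre, about (0.584,0.024), is the pivot, so fore ≈ +0.05 and cross ≈ -0.136.

Call:
{"fn": "step_arm", "kwargs": {"moves": [[1,0.039,-0.03,0,0],[1,0,0,0.08,0],[1,0,0,0.08,0],[1,0,0,0.072,0],[1,0,0,0,0]]}}

```text
time_s: 4.18
tcp_pos: [0.5879, 0.0473, 0.2081]
orientation: [0.996, 0.087, -0.002, -0.0]
force: [-0.7, -0.4, 0.7]
gripper_width: 0.0857
grasp_force: 0.0
```

Call:
{"fn": "step_arm", "kwargs": {"moves": [[0.5,0,0,0,0],[0.3,0,0,0,0],[0.3,0,0,0,0],[0.3,0,0,0,0],[0.3,0,0,0,0],[0.3,0,0,0,0],[0.3,0,0,0,0]], "force": 40}}

```text
time_s: 5.05
tcp_pos: [0.5894, 0.0484, 0.2117]
orientation: [0.996, 0.087, 0.001, -0.0]
force: [-0.7, 2.8, 6.2]
gripper_width: 0.0297
grasp_force: 39.0
```

Call:
{"fn": "step_arm", "kwargs": {"moves": [[0.5,0,0,0,0],[0.5,0,0,0.01,0],[0.3,0,0,0,0],[0.3,0,0,0,0],[0.3,0,0,0,0],[0.3,0,0,0,0]]}}

```text
time_s: 5.8
tcp_pos: [0.5889, 0.0482, 0.2048]
orientation: [0.996, 0.087, -0.0, -0.0]
force: [-0.7, 1.2, -6.8]
gripper_width: 0.03
grasp_force: 40.0
```

Call:
{"fn": "step_arm", "kwargs": {"moves": [[0.3,0,0,-0.004,0],[0.3,-0.009,0,0,0],[0.3,-0.009,0,0,0],[0.3,0,0,0,0]]}}

```text
time_s: 6.3
tcp_pos: [0.5792, 0.0464, 0.2054]
orientation: [0.996, 0.087, -0.002, 0.0]
force: [-0.9, -1.0, -27.3]
gripper_width: 0.0297
grasp_force: 41.9
```

Call:
{"fn": "step_arm", "kwargs": {"moves": [[0.3,0,0,0.005,0],[0.3,0,0,0,0]]}}

```text
time_s: 6.55
tcp_pos: [0.5802, 0.0466, 0.2051]
orientation: [0.996, 0.087, 0.0, -0.0]
force: [-0.5, 0.8, -13.0]
gripper_width: 0.0298
grasp_force: 42.8
```

Call:
{"fn": "step_arm", "kwargs": {"moves": [[0.3,0,0.016,0,0],[0.3,0,0.016,0,0],[0.3,0,0.016,0,0],[0.3,0,0,0,0]]}}

```text
time_s: 7.05
tcp_pos: [0.5855, 0.0226, 0.208]
orientation: [0.996, 0.087, 0.002, -0.0]
force: [-2.2, 2.4, 6.5]
gripper_width: 0.0299
grasp_force: 42.8
```

Call:
{"fn": "step_arm", "kwargs": {"moves": [[0.3,-0.002,0.016,0,0],[0.3,0,0.016,0,0],[0.3,0,0.014,0.002,0],[0.3,0,0,0,0]]}}

```text
time_s: 7.55
tcp_pos: [0.5887, -0.0004, 0.2067]
orientation: [0.996, 0.087, 0.003, 0.0]
force: [0.9, 1.8, 9.2]
gripper_width: 0.0302
grasp_force: 42.3
```

Call:
{"fn": "step_arm", "kwargs": {"moves": [[0.3,0.016,0,0.001,0],[0.3,0.016,0,0.002,0],[0.3,0.016,0,0.003,0],[0.3,0.011,0,0.003,0],[0.3,0,0,0,0],[0.3,0,0,0,0]]}}

```text
time_s: 8.3
tcp_pos: [0.6182, 0.0045, 0.2032]
orientation: [0.996, 0.087, 0.003, 0.001]
force: [3.7, -0.3, 14.3]
gripper_width: 0.0298
grasp_force: 43.3
```

Call:
{"fn": "step_arm", "kwargs": {"moves": [[0.6,0,0,0,0],[1,0,0,0,0],[1,0,0,0,0],[1,0,0,0,0],[1,0,0,-0.08,0],[1,0,0,-0.08,0],[1,-0.04,0.05,-0.06,0],[1,-0.06,0.06,0,0],[1,-0.06,0.06,0,0],[1,0,0,0,0]]}}

```text
time_s: 9.55
tcp_pos: [0.5514, -0.094, 0.3098]
orientation: [0.996, 0.086, 0.0, 0.0]
force: [0.3, 0.8, -1.0]
gripper_width: 0.0855
grasp_force: 0.0
```

```bash
cat >> w.py <<'E'
red=((hsv[...,0]<8)|(hsv[...,0]>172))&(hsv[...,1]>130)&(hsv[...,2]>80)&(z>.06)&(z<.12)&(np.hypot(P[...,0]-.52,P[...,1]+.19)<.09)
O=np.array([.589,-.006]); a=np.radians(10); M=np.array([[np.cos(a),np.sin(a)],[-np.sin(a),np.cos(a)]])
G=lambda p:((p[...,:2]-O)@M.T)*1000
g=G(P)
print("paddle",np.median(z[red]))
dark=(hsv[...,2]<70)&(z>.085)&(z<.108)&(g[...,0]<-50)&(g[...,0]>-160)&(abs(g[...,1]+140)<30)
for x0 in range(-145,-50,10):
    r=red&(abs(g[...,0]-x0)<5); h=dark&(abs(g[...,0]-x0)<5)
    print(x0,"pad y",np.percentile(g[r][:,1],[2,98]) if r.any() else 0,"handle y",np.percentile(g[h][:,1],[2,98]) if h.any() else 0, "world mid",)
E
python3 w.py w2.png shift_knob throttle_pad handle_side
```

```text
[ 0.6201 -0.0836  0.4271] [ 0.5521 -0.093   0.3096] 9.6
shift_knob 0.94 [146.  91.] [ 0.618  -0.0031  0.2154]
throttle_pad 0.81 [425. 272.] [ 0.5153 -0.1918  0.0959]
handle_side 0.68 [366. 277.] [ 0.4687 -0.1635 -0.0004]
sphere [0.6184 0.0035 0.2016] 0.015160136712851354
plate [ 103   91  100  100 4125] 0.12269218608486743 ((583.8289184570312, 26.033164978027344), (68.09627532958984, 64.66185760498047), 9.890501022338867)
paddle 0.09519881647621517
-145 pad y [-179.8924 -177.4916] handle y [-151.788  -125.8364] world mid
-135 pad y [-181.8804 -173.5289] handle y [-149.4983 -127.9669] world mid
-125 pad y [-177.4288 -171.3723] handle y [-149.6225 -127.8965] world mid
-115 pad y [-175.3979 -169.6573] handle y [-169.1444 -127.8604] world mid
-105 pad y [-172.8482 -166.9717] handle y [-149.8917 -127.8041] world mid
-95 pad y [-171.4727 -164.9583] handle y [-150.021  -127.7648] world mid
-85 pad y [-169.9476 -163.316 ] handle y [-150.1443 -127.663 ] world mid
-75 pad y [-168.2975 -161.5826] handle y [-149.4057 -127.7496] world mid
-65 pad y [-166.2043 -159.5095] handle y [-149.6594 -127.7693] world mid
-55 pad y [-164.168  -157.6295] handle y [-149.5341 -126.5987] world mid
```

View pics/w2.png

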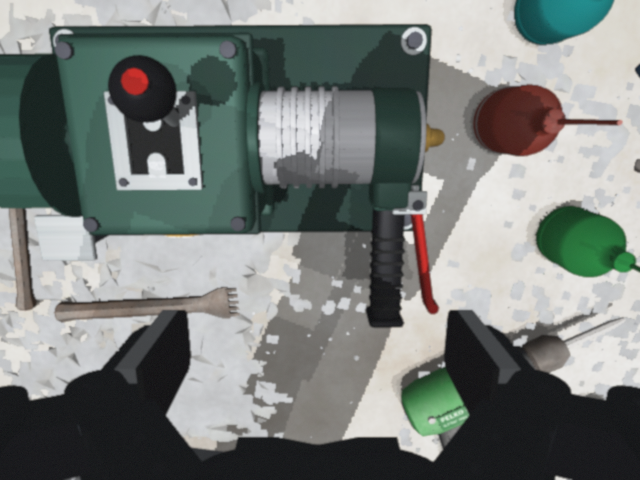

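The wrist view shows the knob at (142,88) in the far right leg, with the ball at +30.4/+25.7 mm from the pivot, so the lever is home. The handle is at (386,265), and the paddle's outer face at x=-111 is near y=-174.6. I'll go over the handle next.

Call:
{"fn": "step_arm", "kwargs": {"moves": [[1,-0.06,0.07,0,0],[1,-0.06,0.07,0,0],[1,0,0,0.1,0],[1,0,0,0.1,0],[1,0,0,0.1,0],[1,0,0,0,0]], "force": 20}}

```text
time_s: 10.5
tcp_pos: [0.5046, -0.1706, 0.156]
orientation: [0.996, 0.088, -0.003, -0.001]
force: [0.3, 0.4, 0.4]
gripper_width: 0.0856
grasp_force: 0.0
```

Call:
{"fn": "step_arm", "kwargs": {"moves": [[1,0,0.003,0.06,0],[1,0,0,0.066,0],[0.65,0,0,0,0],[0.65,0,0,0,0],[0.65,0,0,0,0],[0.65,0,0,0,0]]}}

```text
time_s: 11.25
tcp_pos: [0.5063, -0.1733, 0.0975]
orientation: [0.996, 0.087, 0.001, 0.0]
force: [0.1, -0.2, -0.7]
gripper_width: 0.0557
grasp_force: 0.0
```

Call:
{"fn": "step_arm", "kwargs": {"moves": [[0.65,0,0,0.01,0],[0.58,0,0,0,0],[0.55,0,0,0,0],[0.55,0,0,0,0],[0.55,0,0,0,0]]}}

```text
time_s: 11.88
tcp_pos: [0.5056, -0.1726, 0.0912]
orientation: [0.996, 0.087, -0.0, -0.001]
force: [-3.3, 6.3, 2.5]
gripper_width: 0.0473
grasp_force: 6.3
```

Call:
{"fn": "step_arm", "kwargs": {"moves": [[0.53,0,-0.003,0,0],[0.51,0,-0.002,0,0],[0.51,0,0,0,0]]}}

```text
time_s: 12.25
tcp_pos: [0.5053, -0.1708, 0.0915]
orientation: [0.996, 0.087, -0.0, 0.0]
force: [-4.0, -0.1, 5.1]
gripper_width: 0.0438
grasp_force: 4.8
```

Call:
{"fn": "step_arm", "kwargs": {"moves": [[0.49,0,-0.002,0,0],[0.49,0,0,0,0]]}}

```text
time_s: 12.5
tcp_pos: [0.5052, -0.1699, 0.0914]
orientation: [0.996, 0.087, -0.0, 0.0]
force: [-4.3, -1.5, 5.0]
gripper_width: 0.042
grasp_force: 4.5
```

Call:
{"fn": "step_arm", "kwargs": {"moves": [[0.475,0,-0.001,0,0],[0.475,0,0,0,0]]}}

```text
time_s: 12.75
tcp_pos: [0.5051, -0.1695, 0.0916]
orientation: [0.996, 0.087, -0.0, 0.0]
force: [-5.0, -1.3, 7.9]
gripper_width: 0.0409
grasp_force: 11.8
```

Call:
{"fn": "step_arm", "kwargs": {"moves": [[0.475,0,0,0,0],[0.475,0,0,0,0]]}}

```text
time_s: 13.0
tcp_pos: [0.5051, -0.1695, 0.0916]
orientation: [0.996, 0.087, -0.0, 0.0]
force: [-5.8, -2.7, 6.6]
gripper_width: 0.0409
grasp_force: 11.9
```

```bash
cat > p.py <<'E'
from h import *
import sys
f=viewer.grab_frame("top"); K=f["camera_matrix"]
print({k:ctrl.read_state()[k] for k in("time_s","grasp_force","gripper_width")})
cv2.imwrite("pics/"+sys.argv[1],cv2.resize(f["img"][190:310,260:420,::-1],(800,600),interpolation=cv2.INTER_CUBIC))
g=viewer.grab_frame("wrist")
cv2.imwrite("pics/w"+sys.argv[1],g["img"][:,:,::-1])
E
python3 p.py p1.png
```

```text
{'time_s': 13.05, 'grasp_force': 11.863377161789685, 'gripper_width': 0.04080490464053861}
```

View pics/wp1.png

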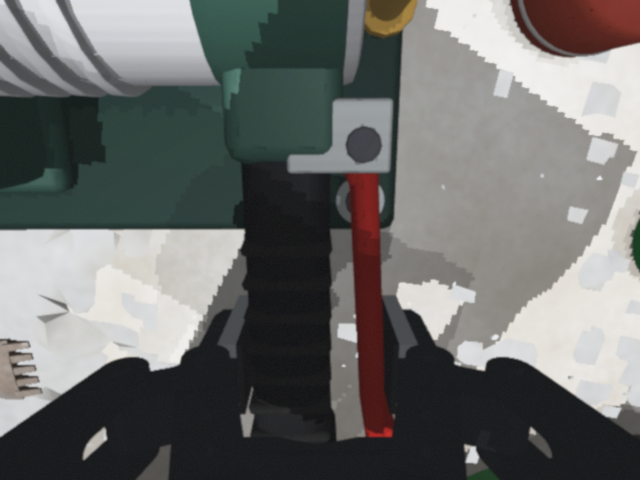

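The wrist view shows the pads straddling the handle and the paddle, (245–385, 330–430). The force jumped to a steady 11.9 N, below the 13 N breakthrough, so this is the pressure point. I'll hold it there.

Call:
{"fn": "step_arm", "kwargs": {"moves": [[0.475,0,0,0,0],[0.475,0,0,0,0],[0.475,0,0,0,0],[0.475,0,0,0,0],[0.475,0,0,0,0],[0.475,0,0,0,0],[0.475,0,0,0,0],[0.475,0,0,0,0]]}}

```text
time_s: 14.1
tcp_pos: [0.5051, -0.1695, 0.0916]
orientation: [0.996, 0.087, -0.0, 0.0]
force: [-6.0, -2.6, 7.1]
gripper_width: 0.0408
grasp_force: 11.9
```

Call:
{"fn": "step_arm", "kwargs": {"moves": [[0.45,0,-0.002,0,0],[0.43,0,-0.002,0,0],[0.41,0,0,0,0],[0.41,0,0,0,0]], "force": 28}}

```text
time_s: 14.6
tcp_pos: [0.5047, -0.167, 0.0922]
orientation: [0.996, 0.087, -0.0, -0.0]
force: [-12.6, 5.8, 16.6]
gripper_width: 0.0354
grasp_force: 24.6
```

Call:
{"fn": "step_arm", "kwargs": {"moves": [[0.41,0,0,0,0],[0.41,0,0,0,0],[0.41,0,0,0,0],[0.41,0,0,0,0],[0.41,0,0,0,0],[0.41,0,0,0,0],[0.41,0,0,0,0],[0.41,0,0,0,0],[0.41,0,0,0,0]]}}

```text
time_s: 15.72
tcp_pos: [0.5047, -0.167, 0.0922]
orientation: [0.996, 0.087, -0.0, -0.0]
force: [-10.8, 4.0, 16.0]
gripper_width: 0.0355
grasp_force: 24.6
```

```bash
python3 p.py p2.png
```

```text
{'time_s': 15.775, 'grasp_force': 24.588446617126465, 'gripper_width': 0.035696286583954046}
```

Call:
{"fn": "step_arm", "kwargs": {"moves": [[0.7,0,0.006,0,0],[1,0,0.004,0,0],[1,0,0,0,0],[1,0,0,0,0],[1,0,0,0,0],[1,0,0,-0.08,0],[1,0,0,-0.1,0],[1,0,0,-0.1,0],[1,0,0,-0.1,0],[1,-0.05,0,0,0],[1,0,0,0,0]]}}

```text
time_s: 17.2
tcp_pos: [0.4804, -0.1767, 0.282]
orientation: [0.996, 0.087, 0.001, 0.0]
force: [0.1, -0.2, 0.5]
gripper_width: 0.0849
grasp_force: 0.0
```

```bash
python3 w.py w3.png shift_knob oil_can; python3 p.py p3.png
python3 - <<'E'
import cv2,numpy as np
cv2.imwrite("pics/m.png",np.hstack([cv2.resize(cv2.imread(f"pics/{n}.png"),(400,300)) for n in("w3","p3")]))
E
```

```text
[ 0.549  -0.1661  0.3995] [ 0.4808 -0.1766  0.2815] 17.25
shift_knob 0.35 [349. 177.] [ 0.5131 -0.1957  0.0951]
oil_can 0.75 [518. 151.] [ 0.5514 -0.3268  0.0545]
oil_can 0.55 [444.  16.] [ 0.6333 -0.2433  0.0613]
plate [   0    0   63   57 2389] 0.12270083830835848 ((569.1157836914062, 9.68847370147705), (31.760995864868164, 38.537109375), 8.258193969726562)
paddle 0.09547377412366082
-145 pad y [-181.8914 -175.9472] handle y [-153.1743 -126.5208] world mid
-135 pad y [-182.7675 -173.4843] handle y [-150.971 -128.628] world mid
-125 pad y [-177.5376 -171.8407] handle y [-150.9678 -128.6739] world mid
-115 pad y [-175.3748 -171.4327] handle y [-150.9664 -129.0123] world mid
-105 pad y [-173.1189 -167.1948] handle y [-151.6574 -129.1524] world mid
-95 pad y [-171.9525 -165.639 ] handle y [-150.9619 -128.6883] world mid
-85 pad y [-170.3825 -164.0755] handle y [-151.6409 -128.4287] world mid
-75 pad y [-168.1502 -161.9586] handle y [-151.6488 -128.2818] world mid
-65 pad y [-166.6189 -160.4201] handle y [-151.6474 -128.4204] world mid
-55 pad y [-165.1592 -157.4067] handle y [-158.1851 -127.7951] world mid
{'time_s': 17.4, 'grasp_force': 0.0, 'gripper_width': 0.08525793380911423}
```

View pics/m.png

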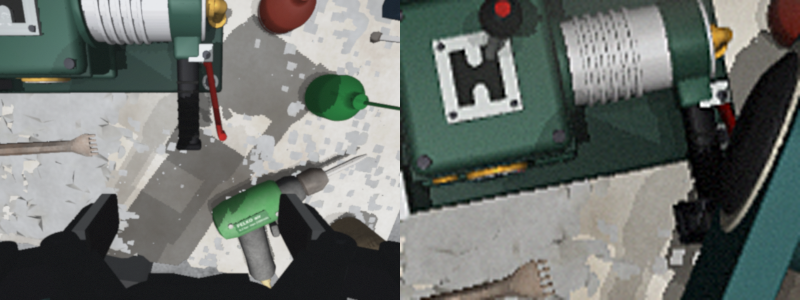

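The paddle has sprung back to its rest position, the lever (knob at (502,12) in the right half) is in the far right leg, and the can and claw chisel have not moved. I'm handing it in.

```bash
python3 -c "
from plant import ctrl
print(ctrl.hand_in())"
```

```text
the job is handed in; nothing more can be done
None
```

I handed the job in at about 17 s of the 51 s limit: lever home in the far right leg, throttle held about 1.3 s at its pressure point and over 1 s at the end of the second stage, then sprung back. The can and claw chisel look undisturbed; I didn't re-check the point chisel, and the hand-in returned no verdict.

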